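# Shut off and bleed the valve test rig

### The arm

A 7-joint arm with a two-finger parallel gripper is mounted at the origin on the work surface; the furniture and walls round the work are solid. World frame = base frame: x ahead of the robot, y to its left, z up, the work surface at z = 0. Lengths are in m, angles in rad, forces in N, time in s.
With the tool pointing down it reaches from about 0.375 to 0.925 m from the base axis. Payload 3.1 kg.
Tool frame: the origin (TCP) lies between the finger pads; the fingertips stand 19 mm ahead of it and the grasp point (between the pads) is the TCP; z points along the fingers, y is the line along which they close (so a half turn about z gives the same grasp; the last joint's range is limited). The gripper opens to 85 mm and grips with 20 to 120 N. Pads are 22 mm wide; open, the fingers measure 114 mm over their backs; the gripper's body (76 mm by 85 mm) begins 54 mm behind the grasp point. The pads swing forward as they close: fully open they stand 13 mm farther back than shut.
Start: joints at [-1.35, 0.383, 0.044, 1.598, -0.018, 1.161, -0.05], TCP at [0.204, 0.617, 0.25] pointing down, gripper open.
Joint ranges: [-2.61, 2.61], [-0.41, 2.15], [-1.48, 1.57], [0, 2.5], [-1.57, 4.71], [0.05, 1.97], [-2.85, 2.85]. Speed limits (rad/s): [2.79, 2.79, 3.14, 3.14, 3.14, 3.14, 3.14].

### API

Orientations are given as a unit quaternion [x, y, z, w].
In Python, from bench import move_ptp, movel, move_j, move_gripper, pause, inverse_kinematics, read_camera, camera_params, MotionError, sign_off, look_for, tip_of, read_time_s, read_qpos, read_joint_vel, read_effort, read_eef_pos, read_tcp_rot, read_ft_force, read_ft_torque, read_finger_gap, read_grasp_force gives the robot as it stands. Calls block until the motion is done:
- move_ptp(position, orientation): joint-space move of the TCP to a pose.
- movel(position, orientation=None, speed=0.15): straight line of the TCP; orientation=None keeps the orientation; speed is the mean speed in m/s.
- move_j(angles): joint-space move.
- move_gripper(opening, effort=None): finger opening in m; effort is the grip in N (None keeps the last); returns when the fingers have stopped.
- pause(seconds).
- inverse_kinematics(position, orientation): joint angles nearest the present ones, or None.
- read_camera(name): name is "side" or "top" or "wrist"; returns the picture (384x512x3 uint8, red, green, blue); there is no depth.
- camera_params(name): a dict with "K" (3x3 intrinsics, pixels), "camera_from_world" (4x4, takes a point from world to camera coordinates). Camera axes: x right, y down, z forward; pixel columns grow to the right and rows downward; lengths in m; the calibration is good to about 2 mm. A picture is of the moment at which its call begins: read the wrist's pose just before it. camera_params takes no time and is no camera call; for the wrist camera it gives the pose at the moment of the call.
A pose or a line that the arm cannot do raises MotionError and nothing moves.
- sign_off(): hands the job in; it is judged then, once.
Trained networks look in the newest picture that a camera, given by its name, has taken for a name from the list of things; names that differ only in an ending like _2 or _b are one class to them, and where a whole thing is asked for, a point or a joint stands for the part that bears it (a point fixed in the world has none). Each returns a list of dicts, best first, with "confidence" (0 to 1); they miss things now and then, are a little off and sometimes report something else, mostly with a low value. They report only what shows in the picture. A call takes as long as a camera call.
- look_for(camera, name): "at" ([column, row] in pixels, amid what is visible of it).
- tip_of(camera, name): "at" ([column, row] in pixels: a listed point, or the origin of a listed thing).
Readings, each from a call of its own:
- read_time_s(): time.
- read_qpos(): joint angles.
- read_joint_vel(): joint speeds.
- read_effort(): joint torques, N m.
- read_eef_pos(): TCP position.
- read_tcp_rot(): TCP orientation.
- read_ft_force(): force on the tool from outside, world axes, zero at the start.
- read_ft_torque(): the same for the moment, N m.
- read_finger_gap(): finger opening in m.
- read_grasp_force(): force on a finger pad.
Only numpy, scipy, OpenCV 4.12 (cv2) and the standard library are available. Lean on these libraries where they do the work, as an engineer would, in place of code of your own. Each camera call takes 0.05 s, during which the arm holds its last target. There are 200 camera calls.

### The job

Make the valve test rig safe: first push the red supply lever round with a fingertip until it is fully shut, square across its pipe, and only then push the blue vent lever round until it is fully open, in line with its pipe. The levers only sit on their stems, so do not lift them or force them hard against their stops, and leave the other things on the bench and rig where they are.

Things in the scene. Friction and masses are not known exactly. Their poses are not given: they have to be found in the camera images.
- red_handle (a joint): angle of the red lever of the supply valve (steel plug-in coupling at its end): 0 = in line with its pipe, pointing away from the header = fully open, at a stop; 1.571 = square across the pipe = fully shut, at a stop. Grows clockwise seen from above. Stiff (0.2 N m, some 3 N at the sleeve), stays where it is left. The lever sits loosely on its upright stem and would come off upwards.
- red_pivot (a point): point on the vertical turning axis of the red lever, at the height of its sleeve's middle (120 mm above the bench); fixed to the valve. Its x axis is where the lever points at joint value 0, z is up; at 1.571 the lever points along its -y axis. The valves are 220 mm apart; either colour may be on the left.
- red_sleeve (a point): centre of the red plastic sleeve on the lever, 72.5 mm from the turning axis. The sleeve is 65 mm long (40 to 105 mm from the axis), 18 mm wide and 20 mm high (110 to 130 mm above the bench), its x axis along the lever away from the axis.
- blue_handle (a joint): angle of the blue lever of the vent valve (copper-coloured silencer cone at its end): 0 = in line with its pipe, pointing away from the header = fully open, at a stop; 1.571 = square across the pipe = fully shut, at a stop. Grows clockwise seen from above. Stiff (0.2 N m, some 3 N at the sleeve), stays where it is left. The lever sits loosely on its upright stem and would come off upwards.
- blue_pivot (a point): point on the vertical turning axis of the blue lever, at the height of its sleeve's middle (120 mm above the bench); fixed to the valve. Its x axis is where the lever points at joint value 0, z is up; at 1.571 the lever points along its -y axis. The valves are 220 mm apart; either colour may be on the left.
- blue_sleeve (a point): centre of the blue plastic sleeve on the lever, 72.5 mm from the turning axis. The sleeve is 65 mm long (40 to 105 mm from the axis), 18 mm wide and 20 mm high (110 to 130 mm above the bench), its x axis along the lever away from the axis.
- rig: the fixed test rig: grey plate 200x300x8 mm, header pipe on the side nearest the robot (70 mm from the valve axes), gauge, two valves pointing away. All but stems (to 108 mm) and levers stays below 92 mm. Origin at the underside midway between the valve axes, x along the valve pipes. Behind the bench, from 0.62 m ahead of the robot's base, is a solid wall.
- loose_nut: bright M24 nut, 36x41x19 mm, loose on the rig's plate; origin at the centre of its underside
- loose_bolt: bright M16 bolt, 27x71x24 mm, lying loose on the rig's plate; origin at its underside
- duct_tape: roll of grey duct tape, 99 mm across, 48 mm high, on the bench at the far right; origin at the centre of its underside
- paint_tin: small paint tin, red and white, 78 mm across, 77 mm high, to the left; origin at the centre of its underside

How it is judged:
On the way, in this order (a step that is already met when the one before it is completed fails the run):
1. the red supply lever is fully shut (value of joint red_handle above 1.45 rad), for 0.2 s.
2. then the blue vent lever is fully open (value of joint blue_handle below 0.12 rad), for 0.2 s.
At the end, for the whole second after the job is handed in: red lever within 0.12 rad (7 degrees) of square across its pipe, blue lever within 0.12 rad of in line with its pipe, both at rest and down on their stems (sleeve centres within 6 mm of their height) (value of joint red_handle above 1.45 rad and value of joint blue_handle below 0.12 rad and velocity of joint red_handle between -0.05 and 0.05 rad/s and velocity of joint blue_handle between -0.05 and 0.05 rad/s and height (world z) of each of red_sleeve, blue_sleeve below 0.126 m); the robot touches nothing.
It fails at once if the blue vent lever is opened (turned below 0.8 rad) before the red supply lever is shut (value of joint blue_handle below 0.8 rad and value of joint red_handle below 1.4 rad).
It fails at once if a lever is lifted on its stem by more than 10 mm (height (world z) of any of red_sleeve, blue_sleeve above 0.13 m).
It fails at once if a lever is forced: the sleeve is pressed with more than 40 N (contact force between any of red_handle, blue_handle and the fingers above 40 N).
It fails at once if another thing on the bench or rig is moved by more than 20 mm (distance of any of loose_nut, loose_bolt, duct_tape, paint_tin from where it was at the start of the episode above 0.02 m).
It also fails if it takes over 59 s, if anything falls off the work surface, if the arm or the gripper's body presses on something with over 40 N, if the wrist force passes 120 N, or if a joint passes its speed limit or range.

## Working session

There is one attempt and no reset: what is moved stays moved. The work goes in short steps, each a Python script; the robot and the scene stay as the last script left them, time stands still between calls to the robot, and variables do not carry over. Pictures are saved under pics/ and viewed, at most 10 in all, crops included, and the job is handed in when it is done.

```bash
mkdir -p pics; cat > h.py <<'E'
from bench import *
import numpy as np, cv2
def ray(cam,px,z):
    p=camera_params(cam);K=np.array(p["K"]);T=np.array(p["camera_from_world"])
    R,t=T[:3,:3],T[:3,3];c=-R.T@t
    d=R.T@np.linalg.inv(K)@np.array([px[0],px[1],1.]);return c+d*(z-c[2])/d[2]
def save(cam,name):
    im=np.array(read_camera(cam));cv2.imwrite(f"pics/{name}.png",im[:,:,::-1]);return im
E
python3 - <<'E'
from h import *
a=save("top","top0");b=save("side","side0")
for cam in("top","side"):
  for n,z in(("red_pivot",.12),("red_sleeve",.12),("blue_pivot",.12),("blue_sleeve",.12),("rig",0),("loose_nut",.008),("loose_bolt",.008),("duct_tape",0),("paint_tin",0)):
    print(cam,n,[(np.round(r["at"],1).tolist(),round(r["confidence"],2),ray(cam,r["at"],z).round(3).tolist()) for r in tip_of(cam,n)[:2]])
print(read_tcp_rot(),read_time_s(),read_finger_gap())
cv2.imwrite("pics/both0.png",cv2.resize(np.vstack([a,b])[:,:,::-1],(400,600)))
E
```

```text
top red_pivot [([323.9, 201.9], 0.91, [0.44, -0.024, 0.12])]
top red_sleeve [([327.9, 173.4], 0.8, [0.514, -0.036, 0.12])]
top blue_pivot [([238.6, 206.0], 0.85, [0.431, 0.197, 0.12])]
top blue_sleeve [([261.8, 202.8], 0.77, [0.439, 0.137, 0.12])]
top rig [([277.3, 208.1], 0.97, [0.429, 0.089, 0.0])]
top loose_nut [([275.8, 208.1], 0.63, [0.429, 0.094, 0.008]), ([265.3, 186.1], 0.55, [0.491, 0.123, 0.008])]
top loose_bolt [([291.0, 198.4], 0.64, [0.456, 0.051, 0.008])]
top duct_tape [([363.2, 161.0], 0.66, [0.563, -0.16, 0.0])]
top paint_tin [([138.3, 184.9], 0.91, [0.497, 0.484, 0.0]), ([323.1, 201.5], 0.3, [0.447, -0.042, 0.0])]
side red_pivot [([368.9, 283.4], 0.74, [0.425, -0.253, 0.12]), ([277.9, 216.0], 0.66, [0.435, -0.014, 0.12])]
side red_sleeve [([371.6, 280.9], 0.21, [0.433, -0.251, 0.12])]
side blue_pivot [([243.8, 189.6], 0.73, [0.445, 0.131, 0.12])]
side blue_sleeve [([247.4, 188.9], 0.79, [0.455, 0.129, 0.12]), ([258.6, 226.6], 0.62, [0.379, -0.028, 0.12])]
side rig [([245.1, 241.3], 0.64, [0.429, 0.098, 0.0])]
side loose_nut [([260.2, 227.5], 0.49, [0.489, 0.12, 0.008])]
side loose_bolt [([263.1, 242.2], 0.52, [0.456, 0.061, 0.008]), ([243.0, 189.0], 0.28, [0.577, 0.342, 0.008])]
side duct_tape [([369.8, 284.7], 0.96, [0.556, -0.17, 0.0]), ([203.5, 181.4], 0.58, [0.506, 0.477, 0.0])]
side paint_tin [([199.9, 180.0], 0.64, [0.501, 0.494, 0.0])]
[ 1.58711357e-01  9.87325024e-01  3.61281978e-05 -6.90335392e-06] 1.0 0.08530335734823669
```

View pics/top0.png

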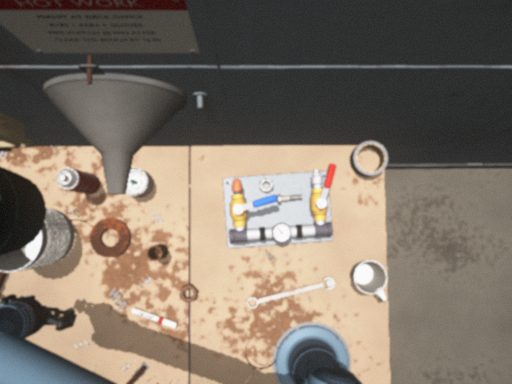

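View pics/side0.png

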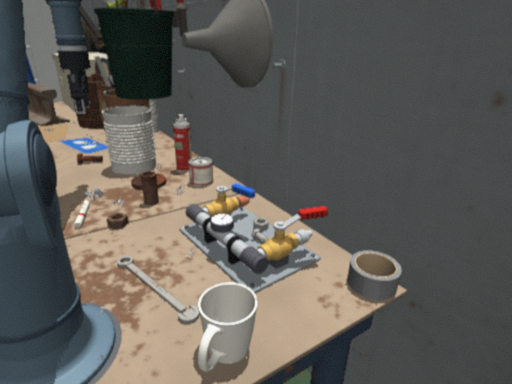

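The pictures show the rig with blue on the left, its pivot near top (238,206) and its sleeve pointing right, so it is shut. Red is on the right, its pivot near (324,202), pointing away and slightly right, so nearly open. The valve spacing measures 221 mm, which matches the given 220. Next I'll look from nearer with the wrist camera.

```bash
python3 - <<'E'
from h import *
from scipy.spatial.transform import Rotation as Ro
move_gripper(0.0)
p=read_eef_pos()
for z in(.40,.36,.32):
  try: movel([0.42,0.09,z],speed=.25);break
  except MotionError as e: print(z,e)
print(read_eef_pos(),read_qpos(),read_time_s(),read_finger_gap(),Ro.from_quat(read_tcp_rot()).as_matrix().round(2).tolist())
save("wrist","w1")
for n,z in(("red_pivot",.12),("red_sleeve",.12),("blue_pivot",.12),("blue_sleeve",.12)):
    print(n,[(np.round(r["at"],1).tolist(),round(r["confidence"],2),ray("wrist",r["at"],z).round(4).tolist()) for r in tip_of("wrist",n)[:2]])
E
```

```text
[0.41956495 0.09088127 0.39963617] [-0.88720367 -0.2057379   0.49880494  1.9020706   0.09912273  1.42231064
  0.84183284] 4.275 1.5311550909658359e-06 [[-0.95, 0.31, -0.0], [0.31, 0.95, -0.0], [0.0, -0.0, -1.0]]
red_pivot [([188.9, 191.7], 0.62, [0.4359, -0.0195, 0.12])]
red_sleeve [([195.7, 239.7], 0.55, [0.5118, -0.0389, 0.12])]
blue_pivot [([331.8, 137.6], 0.6, [0.4249, 0.2001, 0.12])]
blue_sleeve [([282.9, 165.4], 0.9, [0.4416, 0.1236, 0.12])]
```

View pics/w1.png

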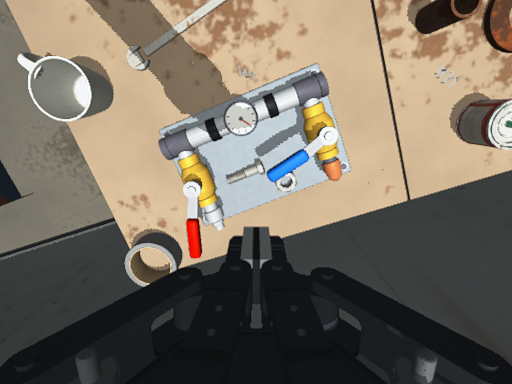

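The wrist view shows the red hub at (192,188) with its sleeve at (194,238), and the blue hub at (328,134) with its sleeve at (288,166). The bolt is at (245,172) and the nut at (287,184). I'll refine the angles by colour, then push red.

```bash
cat >> h.py <<'E'
from scipy.spatial.transform import Rotation as Ro
def sleeve(im,col,near,cam="wrist",z=.125):
    hsv=cv2.cvtColor(im,cv2.COLOR_RGB2HSV);h,s,v=cv2.split(hsv)
    m=((s>150)&(v>60)&(((h<6)|(h>174)) if col=="red" else ((h>100)&(h<130)))).astype(np.uint8)
    n,l,st,c=cv2.connectedComponentsWithStats(m)
    ok=[i for i in range(1,n) if st[i,4]>80]
    i=min(ok,key=lambda i:np.hypot(*(c[i]-near)))
    pts=np.argwhere(l==i)[:,::-1].astype(float)
    w=np.array([ray(cam,p,z)[:2] for p in pts]);r=cv2.minAreaRect(w.astype(np.float32)*1000)
    return np.array(r[0])/1000,np.round(r[1]),cv2.boxPoints(r).round()
E
python3 - <<'E'
from h import *
im=cv2.imread("pics/w1.png")[:,:,::-1].copy()
for c,n,pv in(("red",(194,238),(.436,-.0195)),("blue",(288,166),(.4249,.2001))):
    ctr,sz,_=sleeve(im,c,n); d=ctr-pv
    b=_; e=max([(b[1]-b[0]),(b[2]-b[1])],key=np.linalg.norm)
    print(c,ctr.round(4),sz,"r",np.hypot(*d).round(4),"ang",np.arctan2(d[1],d[0]).round(3),"axis",np.arctan2(e[1],e[0]).round(3))
for px in((192,188),(328,134)): print(ray("wrist",px,.125).round(4))
E
```

```text
red [ 0.5069 -0.0395] [19. 64.] r 0.0737 ang -0.275 axis -0.283
blue [0.4427 0.1293] [19. 64.] r 0.073 ang -1.324 axis -1.299
[ 0.4312 -0.0119  0.125 ]
[0.4177 0.1952 0.125 ]
```

Red pivot ≈ (0.437,-0.019), blue pivot ≈ (0.423,0.199) and rig yaw ≈ 0.055. That puts red at about 0.33 and blue at about 1.36. Both sleeves measure 64×19 mm, as they should.

```bash
cat >> h.py <<'E'
YAW=.055
PIV={"red":np.array([.4373,-.0192]),"blue":np.array([.4232,.1991])}
def pose(c,val,gap,z,r=.075):
    """closed finger beside the lever at joint value val; gap beyond 20 mm touching offset"""
    th=YAW-val;u=np.array([np.cos(th),np.sin(th)]);n=np.array([-u[1],u[0]])*(1 if c=="red" else -1)
    p=PIV[c]+r*u+(.020+gap)*n
    y=np.array([-u[0],-u[1],0]);zz=np.array([0,0,-1.]);x=np.cross(y,zz)
    return [*p,z],Ro.from_matrix(np.c_[x,y,zz]).as_quat()
def F(base):
    return np.array(read_ft_force())-base
def push(c,start,vals,fmax,z=.134):
    movel(*pose(c,start,.016,.22),speed=.2)
    movel(*pose(c,start,.016,z),speed=.1)
    pause(.2);b=np.array(read_ft_force());print("down",read_eef_pos(),b)
    for v in vals:
        p,q=pose(c,v,0,z);movel(p,q,speed=.05)
        f=F(b);print(round(v,3),f.round(1),round(read_time_s(),1))
        if np.hypot(f[0],f[1])>fmax: break
    return b
E
python3 - <<'E'
from h import *
for c,vs in(("red",(.3,.9,1.5)),("blue",(1.4,.8,0))):
  for v in vs: print(c,v,inverse_kinematics(*pose(c,v,.016,.134)))
try: push("red",.30,[.33,.6,.8,1.0,1.2,1.35,1.42],15)
except MotionError as e: print(e)
im=save("wrist","w2")
E
```

```text
red 0.3 [ 0.63264495  0.4010456  -0.81829562  1.97761287  0.36761991  0.91558384
  2.52175553]
red 0.9 [-0.71582602  0.37900783  0.86206165  2.04637853 -0.37402024  0.87699979
  2.65218726]
red 1.5 [-0.76586514  0.3679239   1.00266514  2.1087018  -0.40759726  0.87075479
  2.17284917]
blue 1.4 [-0.99766213  0.11275488  0.65194365  2.25013048 -0.09494477  0.80394843
  1.51378635]
blue 0.8 [-0.99683585  0.23394293  0.71600361  2.14729796 -0.20820755  0.82729606
  2.24415058]
blue 0 [ 0.45872011  0.50892459 -1.02912752  1.95221199  0.52727844  0.97856579
  2.37357745]
the arm cannot follow that straight line within its joint ranges
```

View pics/w2.png

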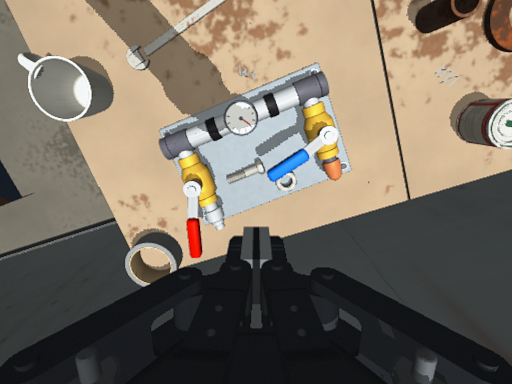

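Nothing has moved: the wrist orientation I chose runs near the joint 7 limit. I'll use the half-turn equivalent.

```bash
sed -i 's/y=np.array(\[-u\[0\],-u\[1\],0\])/y=np.array([u[0],u[1],0])/' h.py
python3 - <<'E'
from h import *
try: push("red",.30,[.33,.6,.8,1.0,1.2,1.35,1.42],15)
except MotionError as e: print(e)
print(read_qpos())
im=save("wrist","w3")
E
```

```text
down [ 0.51937339 -0.00241015  0.13470552] [-0.34412753 -0.15483779  0.33554846]
0.33 [0.4 0.2 0.4] 8.0
0.6 [ 0.   1.8 -0.4] 8.5
0.8 [ 0.4  0.7 -0.1] 9.0
1.0 [0.2 0.5 0.4] 9.4
1.2 [0.8 0.2 0.5] 9.9
1.35 [ 0.4 -0.1 -0.8] 10.3
1.42 [ 2.   0.1 -0.6] 10.5
[-0.72645318  0.31541001  0.94049142  2.12956286 -0.33930777  0.85086536
 -0.94386445]
```

View pics/w3.png

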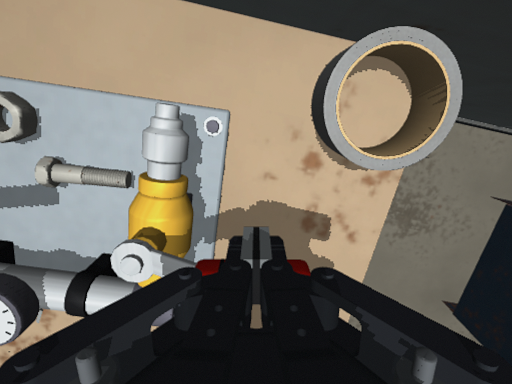

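The lever follows: the red sleeve shows behind the fingers at (250,267), nearly square across the pipe. Now small steps up to the stop.

```bash
cat >> h.py <<'E'
def creep(c,vals,fmax,z=.134):
    for v in vals:
        movel(*pose(c,v,0,z),speed=.03);pause(.1)
        f=np.array(read_ft_force());print(round(v,3),f.round(1),round(read_time_s(),1))
        if np.hypot(f[0],f[1])>fmax: break
    pause(.2);return v
E
python3 - <<'E'
from h import *
v=creep("red",np.arange(1.44,1.68,.015),9)
movel(*pose("red",v,.02,.134),speed=.1)
p,q=pose("red",v,.045,.33);movel([.47,-.03,.36],q,speed=.25)
im=save("wrist","w4");print(read_time_s())
for n in("red_sleeve","red_pivot"):
  print(n,[(r["at"],ray("wrist",r["at"],.12)) for r in tip_of("wrist",n)[:2]])
E
```

```text
1.44 [ 2.7 -0.6  0.4] 10.9
1.455 [ 2.4 -0.1  0.4] 11.3
1.47 [ 2.5 -0.8  1.6] 11.6
1.485 [2.1 0.1 1.6] 12.0
1.5 [ 2.1 -0.3  1. ] 12.3
1.515 [ 2.2 -0.1  1.6] 12.7
1.53 [ 2.2 -1.1  1.3] 13.0
1.545 [ 2.7 -0.2  0.7] 13.4
1.56 [ 3.3 -0.1  0.1] 13.7
1.575 [ 5.7 -0.3 -2.3] 14.1
1.59 [ 7.2 -0.2 -2.2] 14.4
1.605 [ 7.4  0.5 -2.4] 14.8
1.62 [ 9.4  1.4 -2. ] 15.1
16.825
red_sleeve [([301.9, 185.1], array([ 0.43961645, -0.09253305,  0.12      ]))]
red_pivot [([248.5, 186.0], array([ 0.43828137, -0.02200969,  0.12      ]))]
```

View pics/w4.png

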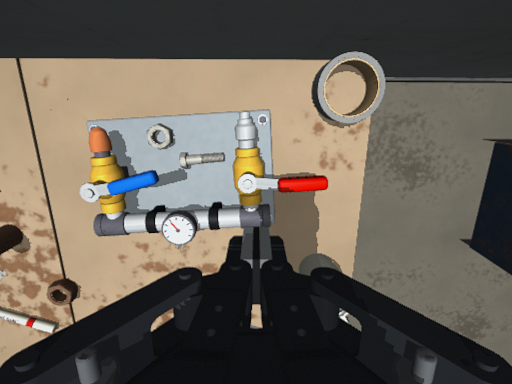

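The stop showed as a force rise at 1.575, and red at (302,185) now lies square across its pipe. Blue is unchanged with its sleeve at (133,182), so I'll push it next.

```bash
python3 - <<'E'
from h import *
try:
  push("blue",1.40,[1.36,1.1,.9,.7,.5,.3,.15],15)
  v=creep("blue",np.arange(.12,-.08,-.015),7.5)
  movel(*pose("blue",v,.02,.134),speed=.1)
  p,q=pose("blue",v,.02,.2);movel(p,q,speed=.15)
  movel([.42,.03,.38],q,speed=.25)
except MotionError as e: print(e)
im=save("wrist","w5");print(read_time_s(),read_eef_pos())
for c in("red","blue"):
  for k in("_sleeve","_pivot"):
    print(c+k,[(np.round(r["at"]),ray("wrist",r["at"],.12).round(4)) for r in tip_of("wrist",c+k)[:2]])
E
```

```text
down [0.40538454 0.11824171 0.13455449] [ 0.60383474  0.45311879 -0.78693998]
1.36 [-0.5 -1.3 -0. ] 19.9
1.1 [-2.1 -1.1 -0.1] 20.4
0.9 [-1.7 -0.7 -0.4] 20.9
0.7 [-1.9 -1.5  0.1] 21.4
0.5 [-1.6 -0.5 -0.5] 21.8
0.3 [-0.5 -1.1  1.3] 22.3
0.15 [-0.  -0.7  1.3] 22.6
0.12 [ 0.1 -2.3  2.4] 23.0
0.105 [ 0.4 -2.9  1.9] 23.4
0.09 [ 0.5 -2.8  0.8] 23.7
0.075 [ 0.2 -1.7  0.9] 24.1
0.06 [ 0.7 -2.5  1.9] 24.4
0.045 [ 1.9 -2.1  1. ] 24.8
0.03 [ 0.8 -2.1  1.4] 25.1
0.015 [ 2.  -2.3  0.4] 25.4
0.0 [ 1.7 -2.3  1.8] 25.8
-0.015 [ 2.5 -2.4  0.2] 26.1
-0.03 [ 2.5 -4.1  0.7] 26.5
-0.045 [ 0.7 -5.5  3. ] 26.9
-0.06 [ 1.5 -6.4  3.1] 27.2
-0.075 [ 0.3 -8.7  3.9] 27.6
29.8583 [0.41941941 0.03086476 0.37840004]
red_sleeve []
red_pivot [(array([263., 196.]), array([ 0.4356, -0.0188,  0.12  ]))]
blue_sleeve [(array([339.,  26.]), array([0.4961, 0.2043, 0.12  ])), (array([279., 140.]), array([0.4454, 0.062 , 0.12  ]))]
blue_pivot [(array([278.,  24.]), array([0.4233, 0.1977, 0.12  ]))]
```

View pics/w5.png

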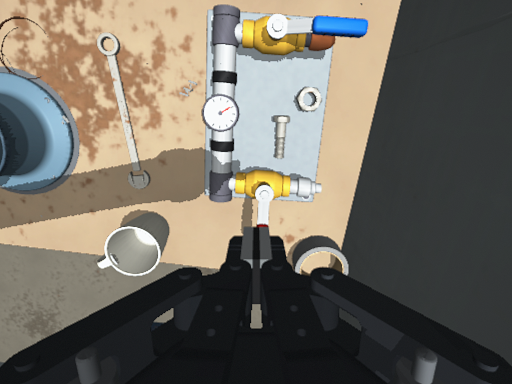

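Blue reached its stop, with a force rise below -0.03, and lies in line with its pipe: pivot (278,24), sleeve (339,26). Red is still square across its pipe, and the nut and bolt haven't moved. The arm is clear of everything.

```bash
python3 -c "
from bench import *
print(sign_off())"
```

```text
the job is handed in; nothing more can be done
None
```

I pushed the red supply lever fully shut first, then the blue vent lever fully open, each to its stop with wrist forces under 10 N; the job is handed in, though sign-off gave no verdict.

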